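# Take the sample board out of the lever arch job file

## Robot

A 6-joint arm with a two-finger parallel gripper is mounted at the origin on the work surface. World frame = base frame: x ahead of the robot, y to its left, z up, the work surface at z = 0. Lengths are in m, angles in rad, forces in N, time in s.
With the tool pointing down it reaches from about 0.375 to 0.9 m from the base axis. Payload 3.1 kg.
Tool frame: the origin (TCP) lies on the centre line of the jaws, within the pads' length; the fingertips stand robot.tip_reach ahead of it and the grasp point (between the pads) is the TCP (robot.tip_reach is the distance from the TCP to the fingertips, in m); z points along the fingers, y is the direction in which the jaws open and shut (so a half turn about z gives the same grasp; the last joint's range is limited). The gripper opens to 87 mm and grips with 3 to 60 N. Pads are 19 mm wide; open, the fingers measure 117 mm over their backs; the gripper's body (75 mm by 190 mm) begins 51 mm behind the grasp point.
Start: joints at [-1.375, 0.527, 1.433, -0, 1.181, -0.178], TCP at [0.229, -0.582, 0.242] pointing down, gripper open.
Joint ranges: [-3.08, 3.08], [-0.75, 2.2], [0.22, 2.44], [-1.43, 4.57], [0, 2.65], [-2.85, 2.85]. Speed limits (rad/s): [2.79, 2.79, 3.14, 3.14, 3.14, 3.14].

## Interface

Orientations are given as a unit quaternion [x, y, z, w].
In Python, from rig import telemetry, viewer, robot gives the robot as it stands. The module is installed in compiled form; this text tells all that it offers.
- The arm moves only by the tool step_arm, never from a script. Its argument "targets" is a list of rows, each an object of numbers: "dx", "dy", "dz": the shift along the tool's x, y, z in m; "rx", "ry", "rz": the turn, a rotation vector about the tool's x, y, z in degrees. In form: [{"dx": .., "dy": .., "dz": .., "rx": .., "ry": .., "rz": ..}, ...]. A call has exactly 5 rows; each row is the pose to reach, as a shift and turn from the pose measured when the call began, along the tool's axes at that moment; what a row does not reach only later rows make up. A row lasts 1/8 s, in which the tool goes at most 62.5 mm and 10.7 degrees, less where a joint would pass 70% of its speed; a pose out of reach is approached as far as the arm can. A call with a gripper value outside its range is refused whole. "gripper" is the opening, from 0 (shut) to 1 (fully open), set as the call begins (left out, the last holds). The fingers move at their own pace and stop on an object; "force" is the grip in N (left out, the last holds). Time passes only in rows, so rows that repeat a pose let the fingers close, or fill a call up. It gives the time, the measured TCP pose, the force and the opening at its end, in the units of the state.
- telemetry.get_obs(): the state, without advancing time (a new reading comes with each control period).
- viewer.camera(name): name is "scene" or "side" or "wrist"; returns a dict with "img" (480x640x3 uint8, blue, green, red), "depth" (480x640 float32, m along the optical axis (not along the pixel's ray), 0 where there is no reading), "K" (3x3 intrinsics, pixels), "R" (3x3) and "t" (3): a world point X has camera coordinates R X + t. Camera axes: x right, y down, z forward; pixel columns grow to the right and rows downward; lengths in m; the calibration is good to about 2 mm. The wrist camera is an equidistant fisheye: a pixel r from the principal point sees the ray r / f radians off the axis. A picture is of the moment at which its call begins.
- robot.hand_in(): hands the job in, once; it reports no verdict.
The state is a dict: "time": time; "q": joint angles; "joint_velocities": joint speeds; "joint_torque": joint torques, N m; "position": TCP position; "tool_rot": TCP orientation; "ft_force": force on the tool from outside, world axes, zero at the start; "moment": the same for the moment, N m; "grip_width": finger opening in m.
Only numpy, scipy, OpenCV 4.12 (cv2) and the standard library are available. Lean on these libraries where they do the work, as an engineer would, in place of code of your own. Each camera call takes 0.05 s, during which the arm holds its last target.

## Task

Lift the lever of the blue lever arch file until its rings spring open, then lift the white sample board off the two posts by its yellow block and lay it flat in the grey tray, block upwards; set it down gently, do not drop it. With the board in the tray, press the lever all the way down so that the rings are closed again, and let go. Leave the other things on the table where they are.

Things in the scene. Friction and masses are not known exactly. Their poses are not given: they have to be found in the camera images.
- file: Blue board of the lever arch file, fixed flat on the table: 270 (x) x 180 (y) x 10 mm. Origin: centre of its underside, z up; +x points away from the robot, turned up to 0.3 rad. Two steel posts 6 mm thick at x = -10, y = -40 and +40 mm, tops 53 mm above the table. The lever lies at y = 0 and points to +x when down. File and tray may be either way round, left or right.
- lever (a joint): Lever angle, rad: 0 = fully down (rings closed), 1.0 = fully up (open). It turns about lever_pivot on an axis along file y; the end rises and moves towards file -x. Over-centre spring: lifting the end takes 5 to 6 N until 0.32 rad, past which it springs up by itself to 0.9 to 1.0; to close, about 4 N along the arc (15 N if pushed only straight down) until below 0.32, then it snaps to 0.
- rings (a joint): Opening angle, rad, of the two steel ring arches, 0.95 x the lever angle; 0 = closed on the post tops, 0.95 = fully open. They share a hinge bar 100 mm long along file y at file x = +30 mm, 18 mm up, and stand at y = -40 and +40 mm. Closed, they reach 62 mm high; open, they lean to file x = +27 to +60 mm, at most 75 mm high.
- lever_grip (a point): Centre of the black plastic barrel at the lever's end: 16 mm thick, 26 mm long along file y, on a steel arm 10 mm thick; it can be pinched across its 26 mm length from above. With the lever down it is 85 mm to file +x of lever_pivot and 22 mm above it (52 mm above the table, 42 mm above the board). Axes turn with the lever.
- lever_pivot (a point): Axis of the lever's hinge: file x = +42 mm, y = 0, 30 mm above the table; the hinge line runs along file y. Axes as the file's.
- sample_grip (a point): Centre of the yellow block (50 along x, 34 along y, 44 mm high) fixed upright on the middle of the loose white sample board. It is 28 mm above the board's underside, 22 mm below the block's top. Axes are the board's, z up. At the start it is at about file x = -57 mm, 38 mm above the table, axes parallel to the file's.
- sample: The white sample board, 125 (x) x 130 (y) x 6 mm, about 130 to 250 g with its block; origin: centre of its underside. Two 12 mm holes at x = +47.5 mm, y = -40 and +40 mm; at the start it lies on the file with the posts through them. With the rings open it comes off straight up: its underside must rise above 53 mm.
- tray_in (a point): Centre of the inner floor of the fixed grey tray: open box, outside 180 (x) x 190 (y) x 30 mm high, walls 4 mm, inside 172 x 182 mm; axes along its sides, z up, turned up to 0.3 rad. The floor is about 4 mm above the table; sample_grip is 28 mm above this point when the board lies in the tray.
- ink_jar: Bystander, to be left alone: closed ink jar with a black cap and red label, 44 mm across, 65 mm high, standing. Origin: its underside.
- spatula: Bystander, to be left alone: ink spatula, 160 mm long, lying, lower than 30 mm. Origin: under its middle.
- pad: Bystander, to be left alone: pink silicone printing pad on a plywood base 90 x 70 mm, 73 mm high. Origin: its underside.
- ink_cup: Bystander, to be left alone: round blue ink cup, 90 mm across, 58 mm high. Origin: its underside.
- thinner: Bystander, to be left alone: pale see-through bottle with a yellow label and red cap, 64 mm across, 150 mm high. Origin: its underside.
- tape: Bystander, to be left alone: orange roll of tape lying flat, 92 mm across, 24 mm high. Origin: its underside.
- screwdriver: Bystander, to be left alone: screwdriver, 180 mm long, lying across the table behind the file and tray. Origin: under its middle.
Things that resemble listed ones, but are neither listed nor needed, are in the scene too. What is shaped like the sample but pink or turquoise is not meant.

How it is judged:
On the way, in this order (a step that is already met when the one before it is completed fails the run):
1. the lever is lifted and the rings are open (value of joint lever above 0.8 rad and value of joint rings above 0.75 rad), for 0.2 s.
2. the board lies flat in the tray, block upwards, let go, while the rings are still open (horizontal distance between sample_grip and tray_in below 0.05 m and z of sample_grip in the frame of tray_in below 0.034 m and angle between sample_grip's own z axis and vertical below 0.08 rad and contact force between the fingers and sample below 0.05 N and linear speed of sample below 0.03 m/s and value of joint lever above 0.7 rad), for 0.2 s.
At the end, for the whole second after the job is handed in: The lever is fully down (below 0.06 rad) and the rings closed (below 0.07 rad); the sample board lies flat in the tray (tilt below 0.08 rad, block centre within 50 mm of the tray's centre and less than 34 mm above its floor), block upwards, released and at rest (value of joint lever below 0.06 rad and value of joint rings below 0.07 rad and horizontal distance between sample_grip and tray_in below 0.05 m and z of sample_grip in the frame of tray_in below 0.034 m and angle between sample_grip's own z axis and vertical below 0.08 rad and contact force between the fingers and sample below 0.05 N and linear speed of sample below 0.03 m/s); the robot touches nothing.
It fails at once if the sample board is let go in the air (block centre more than 60 mm above the table and not held by the fingers) (height (world z) of sample_grip above 0.06 m and contact force between the fingers and sample below 0.05 N).
It fails at once if one of the bystanders listed is moved by more than 30 mm (distance of any of ink_jar, spatula, pad, ink_cup, thinner, tape, screwdriver from where it was at the start of the episode above 0.03 m).
It also fails if it takes over 72 s, if anything falls off the work surface, if the arm or the gripper's body presses on something with over 40 N, if the wrist force passes 120 N, or if a joint passes its speed limit or range.

## Working session

There is one attempt and no reset: what is moved stays moved. The work goes in short steps, Python scripts to look and compute and a tool call to move; the robot and the scene stay as the last step left them, time stands still between calls to the robot, and variables do not carry over. Pictures are saved under pics/ and viewed, and the job is handed in when it is done.

Besides the shell and the picture viewer there is one more tool, called after ">>>" by a JSON object that holds its "method" and its "body". step_arm: Moves the arm, as the interface text tells. Its arguments: {"type":"object","properties":{"targets":{"type":"array"},"gripper":{"type":"number"},"force":{"type":"number"}},"required":["targets"]}

```bash
mkdir -p pics; ls; python3 - <<'E'
from rig import telemetry, viewer, robot
import cv2,numpy as np
print(telemetry.get_obs(), robot.tip_reach)
for n in ["scene","side","wrist"]:
    c=viewer.camera(n); cv2.imwrite(f"pics/{n}0.png",c["img"]); np.savez(f"{n}0.npz",**c); print(n,c["K"],c["R"],c["t"],c["depth"].min(),c["depth"].max())
E
```

```text
pics
{'time': 0.0, 'q': array([-1.37449896e+00,  5.28450722e-01,  1.43392089e+00, -1.79549232e-05,
        1.18138614e+00, -1.78524329e-01]), 'joint_velocities': array([-0.0001682 , -0.00039741, -0.00043446, -0.00088492,  0.00014288,
        0.00030021]), 'joint_torque': array([-5.71401324e-04, -4.40052688e+01, -1.76593190e+01,  6.30636932e-02,
        5.82126144e-02, -1.54989357e-04]), 'position': array([ 0.22868655, -0.5809064 ,  0.24057517]), 'tool_rot': array([ 9.82488715e-01,  1.86318956e-01, -1.79212767e-05, -1.08243076e-03]), 'ft_force': array([ 0.06582817, -0.27899135,  0.57036824]), 'moment': array([0.05690973, 0.02449025, 0.00429719]), 'grip_width': 0.08731387551423637} 0.019
scene [[462.48884642   0.         318.16752044]
 [  0.         462.48884642 241.29216383]
 [  0.           0.           1.        ]] [[ 0.48214419  0.87590992 -0.01785485]
 [ 0.71438175 -0.40486523 -0.57073888]
 [-0.50714465  0.26242326 -0.82093747]] [-0.22071526 -0.30655807  1.59664608] 0.0 3.5176973
side [[441.3720086    0.         327.69725779]
 [  0.         441.3720086  240.32429006]
 [  0.           0.           1.        ]] [[-0.94315874 -0.33161329 -0.02200491]
 [-0.19369259  0.60228019 -0.77442995]
 [ 0.27006439 -0.72614819 -0.63227687]] [0.45094072 0.15401213 1.02100244] 0.0 3.545933
wrist [[371.64829954   0.         320.30444315]
 [  0.         371.64829954 241.83644281]
 [  0.           0.           1.        ]] [[ 0.3661091  -0.93057065 -0.00154908]
 [-0.88935491 -0.3503828   0.29373412]
 [-0.27388312 -0.10616105 -0.95588591]] [-0.62379228 -0.03561918  0.39160303] 0.0 1.3920145
```

View pics/scene0.png

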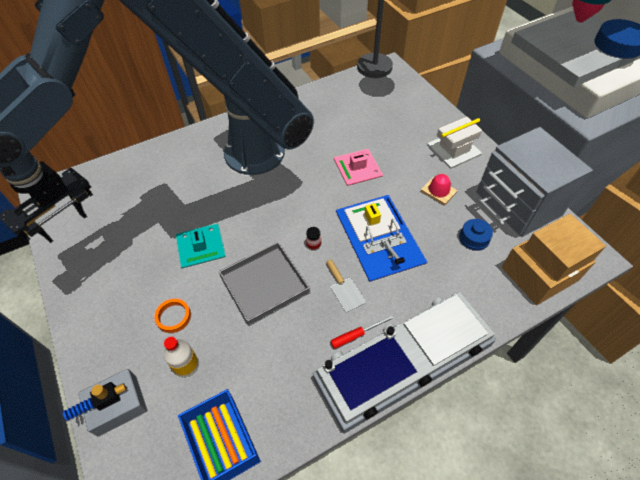

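View pics/side0.png

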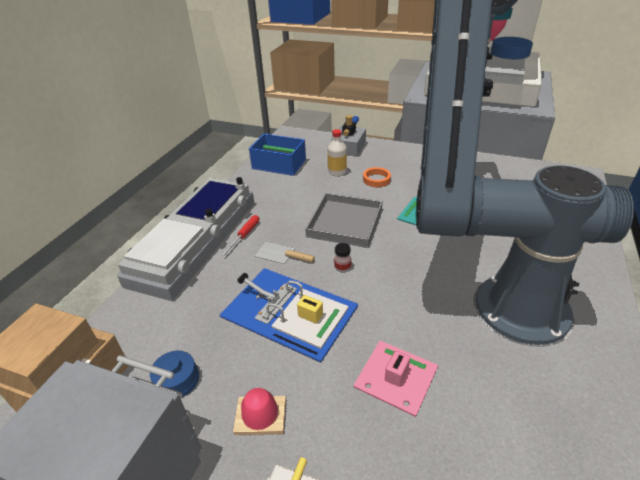

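View pics/wrist0.png

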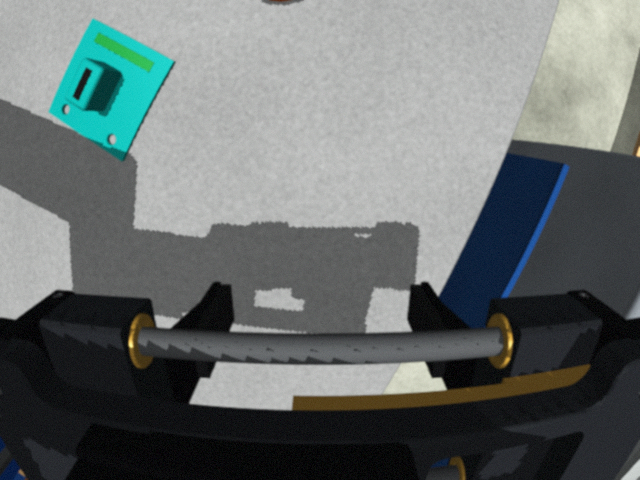

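The scene view has the file at (382,237), the white board with its yellow block at (373,212), the tray at (264,283) and the lever end at (395,258). The side view has the block at (311,310), the lever barrel at (243,279) and the tray at (345,219). Things that could be mistaken for the board are the pink one at scene (358,165) and the turquoise one at (200,243). I choose the white one on the blue file, because it has the yellow block. Next I measure and take close crops.

```bash
cat > h.py <<'E'
import numpy as np,cv2
def load(n): return dict(np.load(n+".npz"))
def ray(c,uv):
    K=c["K"];d=np.array([(uv[0]-K[0,2])/K[0,0],(uv[1]-K[1,2])/K[1,1],1.]);d=c["R"].T@d
    return -c["R"].T@c["t"],d
def onz(c,uv,z):
    o,d=ray(c,uv);return o+d*(z-o[2])/d[2]
def proj(c,X):
    p=c["R"]@np.asarray(X)+c["t"];return (c["K"]@(p/p[2]))[:2]
def tri(c1,u1,c2,u2):
    o1,d1=ray(c1,u1);o2,d2=ray(c2,u2);s=np.linalg.lstsq(np.c_[d1,-d2],o2-o1,rcond=None)[0]
    a,b=o1+d1*s[0],o2+d2*s[1];return (a+b)/2,np.linalg.norm(a-b)
def cloud(c):
    v,u=np.mgrid[:480,:640];z=c["depth"];K=c["K"]
    P=np.stack([(u-K[0,2])/K[0,0]*z,(v-K[1,2])/K[1,1]*z,z],-1)
    return (P-c["t"])@c["R"]
E
python3 - <<'E'
from h import *
for n in ["scene0","side0"]:
    c=load(n);hsv=cv2.cvtColor(c["img"],cv2.COLOR_BGR2HSV);P=cloud(c)
    H,S,V=cv2.split(hsv)
    print(n)
    ctr=(382,237) if n=="scene0" else (290,310)
    reg=np.zeros(H.shape,np.uint8);cv2.circle(reg,ctr,85,1,-1)
    m=((H>100)&(H<130)&(S>150)&(V>60)&(reg>0)).astype(np.uint8)
    nn,l,st,_=cv2.connectedComponentsWithStats(m);k=1+np.argmax(st[1:,4])
    cs=np.vstack([x.reshape(-1,2) for x in cv2.findContours((l==k).astype(np.uint8),0,2)[0]])
    W=np.array([onz(c,p,0.010)[:2] for p in cs.astype(float)])
    r=cv2.minAreaRect((W*1000).astype(np.float32));print("file",r,cv2.boxPoints(r))
    y=((H>20)&(H<35)&(S>150)&(V>80)&(reg>0));
    nn,l,st,ce=cv2.connectedComponentsWithStats(y.astype(np.uint8));k=1+np.argmax(st[1:,4]);print("yellow",st[k],ce[k])
    Y=P[(l==k)&(c["depth"]>0)];print(Y.min(0),Y.max(0));top=Y[Y[:,2]>np.percentile(Y[:,2],95)-.006]
    print("yellow top",cv2.minAreaRect((top[:,:2]*1000).astype(np.float32)),np.median(top[:,2]))
    x0,y0=ctr[0]-80,ctr[1]-70
    cv2.imwrite(f"pics/crop_{n}.png",cv2.resize(c["img"][y0:y0+140,x0:x0+160],None,fx=5,fy=4.28*5/4.28,interpolation=cv2.INTER_CUBIC)[:600])
    tc=(264,283) if n=="scene0" else (345,219)
    a=cv2.resize(c["img"][tc[1]-60:tc[1]+60,tc[0]-80:tc[0]+80],None,fx=5,fy=5,interpolation=cv2.INTER_CUBIC);cv2.imwrite(f"pics/tray_{n}.png",a)
    T=P[tc[1]-70:tc[1]+70,tc[0]-80:tc[0]+80].reshape(-1,3);T=T[(T[:,2]>.022)&(T[:,2]<.036)]
    print("tray rim pts",len(T))
E
```

```text
scene0
file ((510.906494140625, 177.61447143554688), (178.3539276123047, 269.9739074707031), 80.59330749511719) [[363.1595  111.69909]
 [629.5031   67.57424]
 [658.6535  243.52985]
 [392.30988 287.6547 ]]
yellow [365 203  16  22 236] [372.12288136 213.8940678 ]
[0.4289118  0.16773488 0.02257729] [0.48111169 0.20714239 0.06525608]
yellow top ((454.5686950683594, 185.86012268066406), (31.04145622253418, 47.666893005371094), 81.9622802734375) 0.06110298285949827
tray rim pts 817
side0
file ((507.07177734375, 185.3062744140625), (177.66506958007812, 265.6537170410156), 80.7336196899414) [[361.67404 119.02138]
 [623.861    76.24455]
 [652.4695  251.59117]
 [390.28253 294.36798]]
yellow [299 305  22  17 163] [308.59509202 312.59509202]
[0.42797259 0.18669971 0.02227342] [0.47375985 0.21186056 0.05682236]
yellow top ((447.4390563964844, 204.07887268066406), (46.33032989501953, 20.29074478149414), 19.79241371154785) 0.05271767463983632
tray rim pts 721
```

```bash
ls pics
```

```text
crop_scene0.png
crop_side0.png
scene0.png
side0.png
tray_scene0.png
tray_side0.png
wrist0.png
```

View pics/crop_scene0.png

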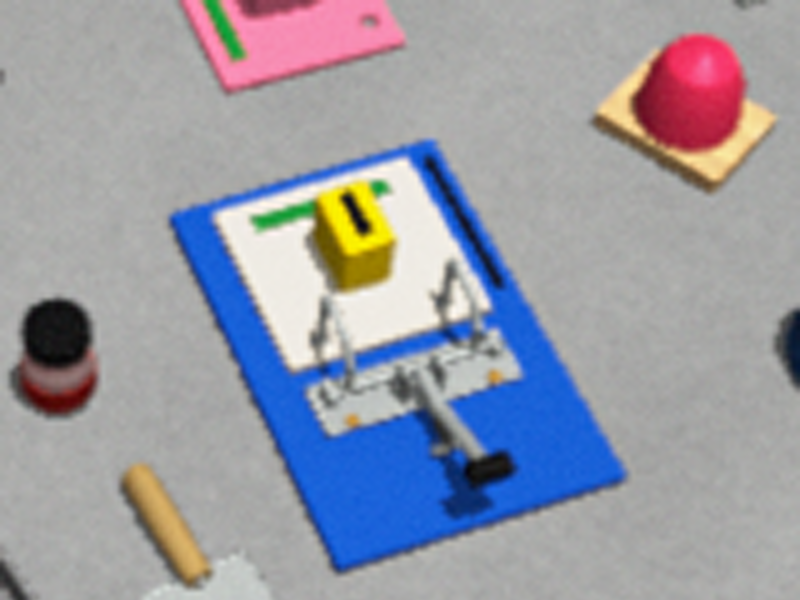

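View pics/crop_side0.png

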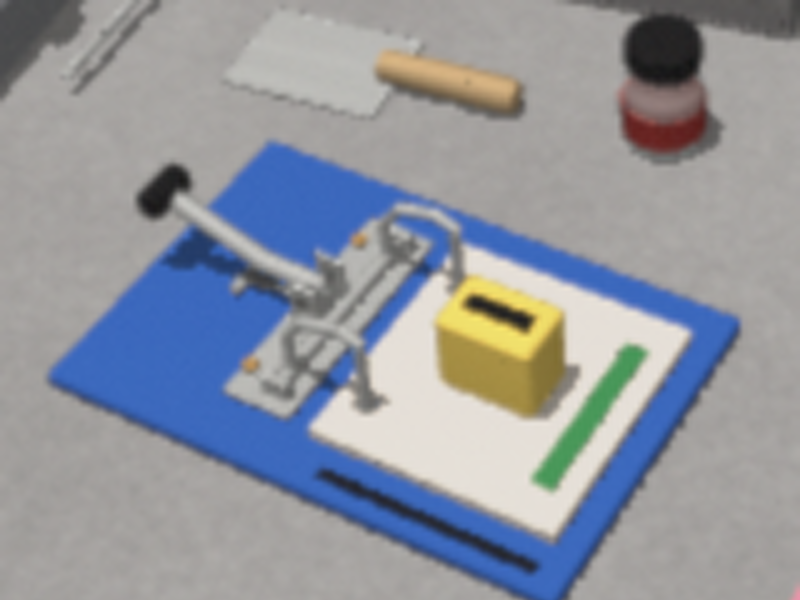

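View pics/tray_scene0.png

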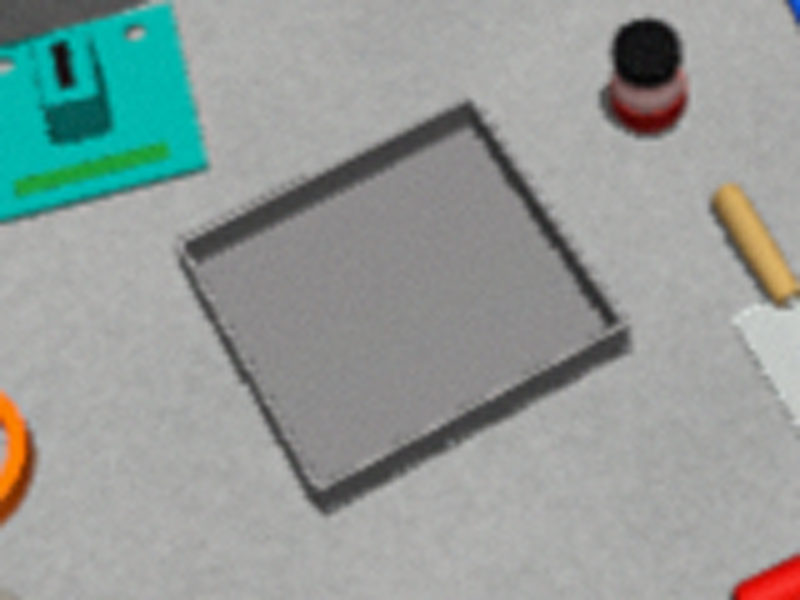

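View pics/tray_side0.png

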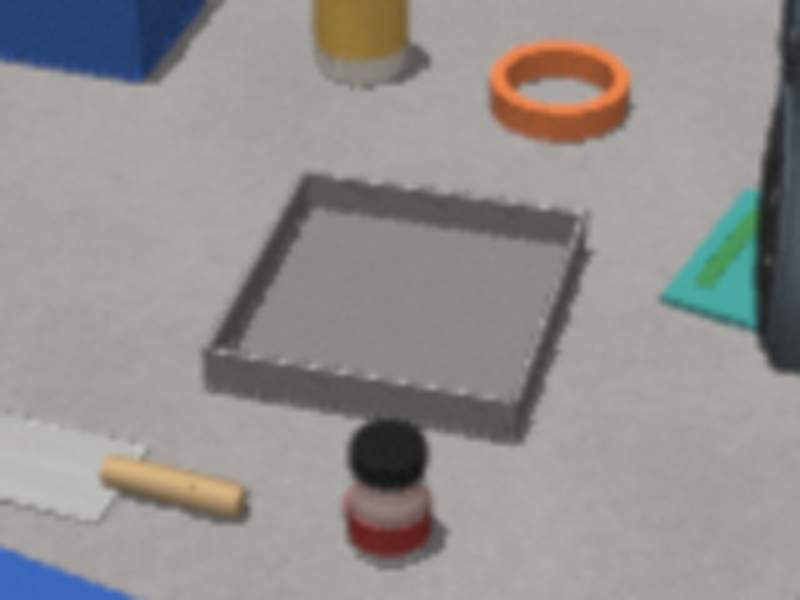

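```bash
python3 - <<'E'
from h import *
a,b=load("scene0"),load("side0")
def go(name,o1,o2,L1,L2):
    R=[]
    for p,q in zip(L1,L2):
        u=(np.array(p)+.5)/5-.5+o1;v=(np.array(q)+.5)/5-.5+o2
        X,e=tri(a,u,b,v);R.append(X);print(name,X.round(4),"gap",round(e,4))
    R=np.array(R);print(" mean",R.mean(0).round(4));
    if len(R)==4:
        ex=(R[3]+R[2]-R[0]-R[1])/2;ey=(R[1]+R[2]-R[0]-R[3])/2
        print("  len",np.linalg.norm(ex),np.linalg.norm(ey),"yaw",np.degrees(np.arctan2(ex[1],ex[0])),np.degrees(np.arctan2(-ey[0],ey[1])))
F=(302,167);S=(210,240)
go("block",F,S,[(318,192),(365,180),(394,240),(345,258)],[(565,315),(528,358),(437,325),(472,278)])
go("barrel",F,S,[(490,467)],[(164,190)])
go("tray",(184,223),(265,159),[(182,248),(470,102),(630,328),(322,495)],[(588,213),(522,408),(207,352),(305,178)])
go("file",F,S,[(172,217),(433,141),(626,478),(340,568)],[(740,322),(560,600),(50,378),(270,143)])
E
```

```text
block [0.4248 0.1802 0.0564] gap 0.0009
block [0.4313 0.2093 0.0571] gap 0.0009
block [0.4767 0.2011 0.0541] gap 0.0019
block [0.4731 0.1692 0.0532] gap 0.0016
 mean [0.4515 0.1899 0.0552]
  len 0.04792761498417049 0.030886847771895706 yaw -11.612050751103986 -9.394818945509192
barrel [0.6338 0.1607 0.0517] gap 0.0005
 mean [0.6338 0.1607 0.0517]
tray [ 0.4065 -0.2865  0.0248] gap 0.0031
tray [ 0.3957 -0.1011  0.0215] gap 0.0007
tray [ 0.5748 -0.0916  0.024 ] gap 0.0021
tray [ 0.5825 -0.2782  0.0212] gap 0.0004
 mean [ 0.4899 -0.1893  0.0229]
  len 0.17780227322852327 0.1861961764152012 yaw 2.8660749634961147 2.8539843989197764
file [0.3632 0.1156 0.0058] gap 0.0002
file [0.3911 0.2892 0.0069] gap 0.0029
file [0.6556 0.2465 0.0038] gap 0.0004
file [0.6269 0.0718 0.0056] gap 0.0011
 mean [0.5092 0.1808 0.0055]
  len 0.2676496448317535 0.17642390025982727 yaw -9.304488039811245 -9.2409971481348
```

Heights and sizes agree: the barrel is at z 0.052, the file measures 268x176 mm and the tray 178x186 mm. The crop confirms the white board with the yellow block. Now I move to a viewpoint above the lever.

>>> {"method": "step_arm", "body": {"targets": [{"dx":0.04,"dy":-0.036},{"dx":0.085,"dy":-0.077},{"dx":0.13,"dy":-0.118},{"dx":0.175,"dy":-0.159},{"dx":0.22,"dy":-0.2}], "gripper": 0.6}}

```text
invalid input
```

>>> {"method": "step_arm", "body": {"targets": [{"dx":0.045,"dy":-0.04},{"dx":0.09,"dy":-0.08},{"dx":0.135,"dy":-0.12},{"dx":0.18,"dy":-0.16},{"dx":0.22,"dy":-0.2}]}}

```text
invalid input
```

>>> {"method": "step_arm", "body": {"targets": [{"dx":0.045,"dy":-0.04,"rz":6},{"dx":0.09,"dy":-0.08,"rz":13},{"dx":0.13,"dy":-0.12,"rz":20},{"dx":0.165,"dy":-0.15,"rz":26},{"dx":0.175,"dy":-0.16,"rz":31}]}}

```text
invalid input
```

```bash
cat > st.py <<'E'
from rig import telemetry
from scipy.spatial.transform import Rotation as Ro
import numpy as np
np.set_printoptions(precision=4,suppress=True)
def st():
    o=telemetry.get_obs();R=Ro.from_quat(o["tool_rot"]).as_matrix();return o,np.array(o["position"]),R
def show(tgt=None,yaw=None):
    o,p,R=st();y=np.degrees(np.arctan2(R[1,0],R[0,0]))
    print("t",round(o["time"],2),"p",p,"yaw",round(y,2),"z",R[:,2],"F",o["ft_force"],"w",round(o["grip_width"],4),"q",o["q"])
    if tgt is not None: print("move(tool)",R.T@(np.array(tgt)-p),"rz",None if yaw is None else y-yaw)
E
python3 - <<'E'
from st import *
from rig import viewer
import cv2
show((.634,.1605,.20),-9.3)
c=viewer.camera("wrist");np.savez("wrist1.npz",**c);cv2.imwrite("pics/wrist1.png",c["img"])
E
```

```text
t 0.15 p [ 0.2288 -0.5811  0.2408] yaw 21.48 z [-0.0003  0.0017 -1.    ] F [-0.7235 -0.0278 -0.3972] w 0.0872 q [-1.3745  0.5283  1.4336  0.      1.1814 -0.1785]
move(tool) [ 0.6486 -0.5416  0.0419] rz 30.775948393266425
```

View pics/wrist1.png

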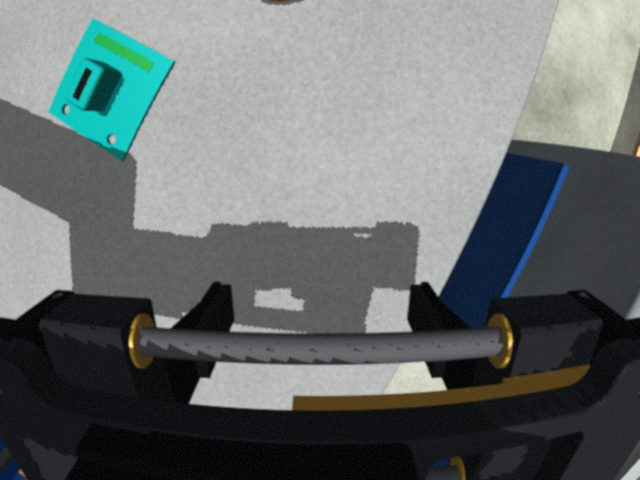

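All six keys are needed in each row; the arm hasn't moved.

>>> {"method": "step_arm", "body": {"targets": [{"dx":0.04,"dy":-0.036,"dz":0,"rx":0,"ry":0,"rz":0},{"dx":0.085,"dy":-0.077,"dz":0,"rx":0,"ry":0,"rz":0},{"dx":0.13,"dy":-0.118,"dz":0,"rx":0,"ry":0,"rz":0},{"dx":0.175,"dy":-0.159,"dz":0,"rx":0,"ry":0,"rz":0},{"dx":0.22,"dy":-0.2,"dz":0,"rx":0,"ry":0,"rz":0}], "gripper": 0.6}}

```text
time: 0.82
position: [0.3609, -0.3128, 0.2413]
tool_rot: [0.983, 0.186, 0.0, -0.001]
ft_force: [1.9, -0.3, -0.6]
grip_width: 0.0532
```

>>> {"method": "step_arm", "body": {"targets": [{"dx":0.045,"dy":-0.04,"dz":0,"rx":0,"ry":0,"rz":0},{"dx":0.09,"dy":-0.08,"dz":0,"rx":0,"ry":0,"rz":0},{"dx":0.135,"dy":-0.12,"dz":0,"rx":0,"ry":0,"rz":0},{"dx":0.18,"dy":-0.16,"dz":0,"rx":0,"ry":0,"rz":0},{"dx":0.22,"dy":-0.2,"dz":0,"rx":0,"ry":0,"rz":0}]}}

```text
time: 1.45
position: [0.4935, -0.0444, 0.2417]
tool_rot: [0.983, 0.186, 0.001, -0.0]
ft_force: [1.4, -0.0, 0.5]
grip_width: 0.0521
```

>>> {"method": "step_arm", "body": {"targets": [{"dx":0.045,"dy":-0.04,"dz":0,"rx":0,"ry":0,"rz":6},{"dx":0.09,"dy":-0.08,"dz":0,"rx":0,"ry":0,"rz":13},{"dx":0.13,"dy":-0.12,"dz":0,"rx":0,"ry":0,"rz":20},{"dx":0.17,"dy":-0.155,"dz":0,"rx":0,"ry":0,"rz":26},{"dx":0.185,"dy":-0.17,"dz":0,"rx":0,"ry":0,"rz":31}]}}

```text
time: 2.08
position: [0.6044, 0.1845, 0.2417]
tool_rot: [0.997, -0.083, 0.001, -0.001]
ft_force: [0.3, -0.3, 0.3]
grip_width: 0.0523
```

```bash
python3 - <<'E'
from st import *
from rig import viewer
import cv2
show((.634,.1605,.20),-9.3)
c=viewer.camera("wrist");np.savez("wrist1.npz",**c);cv2.imwrite("pics/wrist1b.png",c["img"])
E
```

```text
t 2.08 p [0.6044 0.1845 0.2417] yaw -9.54 z [ 0.0017  0.0014 -1.    ] F [ 0.292  -0.3499  0.3283] w 0.0523 q [0.1192 0.536  1.4158 0.0013 1.188  1.8561]
move(tool) [0.0331 0.0188 0.0418] rz -0.24490204627166712
```

View pics/wrist1b.png

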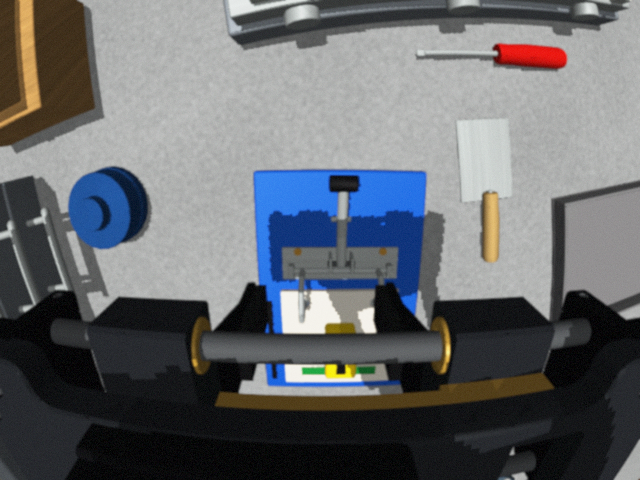

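The wrist view shows the barrel at (344,183), the rings closed near (302,295), and the yellow block at (342,350) partly hidden by the gripper. I measure the barrel by mask.

```bash
cat >> h.py <<'E'
def fray(c,uv):
    K=c["K"];x=(uv[0]-K[0,2])/K[0,0];y=(uv[1]-K[1,2])/K[1,1];r=np.hypot(x,y)
    d=np.array([x/r*np.sin(r),y/r*np.sin(r),np.cos(r)]) if r>1e-9 else np.array([0,0,1.])
    return -c["R"].T@c["t"],c["R"].T@d
def fonz(c,uv,z):
    o,d=fray(c,uv);return o+d*(z-o[2])/d[2]
def tri2(r1,r2):
    (o1,d1),(o2,d2)=r1,r2;s=np.linalg.lstsq(np.c_[d1,-d2],o2-o1,rcond=None)[0]
    a,b=o1+d1*s[0],o2+d2*s[1];return (a+b)/2,np.linalg.norm(a-b)
E
python3 - <<'E'
from h import *
c=load("wrist1");g=cv2.cvtColor(c["img"],cv2.COLOR_BGR2HSV)[:,:,2]
m=np.zeros_like(g);m[172:196,322:366]=(g[172:196,322:366]<50)
n,l,s,ce=cv2.connectedComponentsWithStats(m);k=1+np.argmax(s[1:,4]);print(s[k],ce[k])
uv=ce[k];print("wrist onz",fonz(c,uv,.052))
for nm,p in (("scene0",(302+490/5-.4,167+467/5-.4)),("side0",(210+164/5-.4,240+190/5-.4))):
    print(nm,tri2(fray(c,uv),ray(load(nm),p)))
# file corners far edge & sides
for p in ((255,172),(426,172)): print(fonz(c,p,.01))
E
python3 -c "
from st import *
show((.634,.1605,.055),-9.3)"
```

```text
[331 176  27  16 385] [343.51428571 183.18181818]
wrist onz [0.63454388 0.15857359 0.052     ]
scene0 (array([0.63516723, 0.15877813, 0.05533089]), np.float64(0.00030277675483937616))
side0 (array([0.63469229, 0.15890027, 0.04999501]), np.float64(0.0011884190478913478))
[0.65521232 0.24388764 0.01      ]
[0.62726589 0.07009661 0.01      ]
t 2.12 p [0.6049 0.1859 0.2417] yaw -9.62 z [ 0.0029  0.0032 -1.    ] F [1.2734 1.388  0.4218] w 0.0525 q [0.1206 0.5367 1.4145 0.003  1.1872 1.8582]
move(tool) [0.0325 0.0209 0.1867] rz -0.3219802530211684
```

>>> {"method": "step_arm", "body": {"targets": [{"dx":0.01,"dy":0.007,"dz":0.03,"rx":0,"ry":0,"rz":0},{"dx":0.022,"dy":0.015,"dz":0.065,"rx":0,"ry":0,"rz":0},{"dx":0.033,"dy":0.022,"dz":0.1,"rx":0,"ry":0,"rz":0},{"dx":0.033,"dy":0.022,"dz":0.12,"rx":0,"ry":0,"rz":0},{"dx":0.033,"dy":0.022,"dz":0.12,"rx":0,"ry":0,"rz":0}]}}

```text
time: 2.75
position: [0.6323, 0.1581, 0.1195]
tool_rot: [0.996, -0.084, -0.001, -0.001]
ft_force: [0.1, 1.2, -0.3]
grip_width: 0.052
```

```bash
python3 - <<'E'
from st import *
from rig import viewer
import cv2
c=viewer.camera("wrist");np.savez("wrist2.npz",**c);cv2.imwrite("pics/wrist2.png",c["img"])
show((.6345,.1592,.055),-9.4)
E
```

```text
t 2.8 p [0.6334 0.1584 0.1211] yaw -9.61 z [ 0.0006  0.0029 -1.    ] F [-0.4214  0.7902  0.0591] w 0.0525 q [0.073  0.7073 1.4569 0.0034 0.9766 1.8097]
move(tool) [ 0.0009 -0.0008  0.0661] rz -0.21368047827189862
```

View pics/wrist2.png

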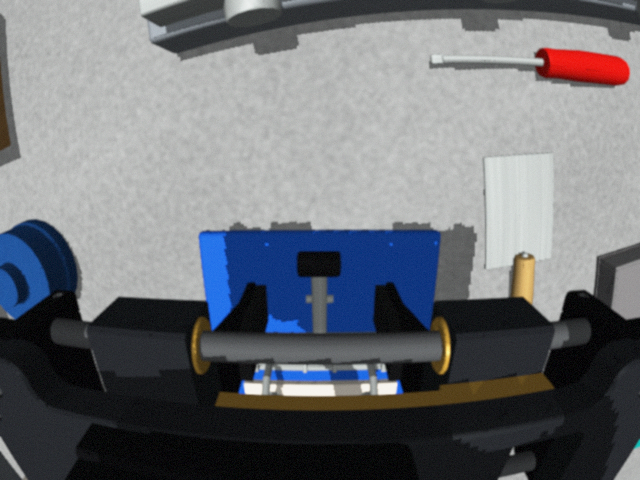

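The barrel at (320,263) sits midway between the fingers (about 258 and 385). I descend and pinch it.

>>> {"method": "step_arm", "body": {"targets": [{"dx":0.001,"dy":-0.001,"dz":0.02,"rx":0,"ry":0,"rz":0},{"dx":0.001,"dy":-0.001,"dz":0.04,"rx":0,"ry":0,"rz":0},{"dx":0.001,"dy":-0.001,"dz":0.06,"rx":0,"ry":0,"rz":0},{"dx":0.001,"dy":-0.001,"dz":0.067,"rx":0,"ry":0,"rz":0},{"dx":0.001,"dy":-0.001,"dz":0.067,"rx":0,"ry":0,"rz":0}]}}

```text
time: 3.42
position: [0.6341, 0.1594, 0.053]
tool_rot: [0.996, -0.084, -0.001, -0.001]
ft_force: [0.0, 0.1, 0.1]
grip_width: 0.0523
```

>>> {"method": "step_arm", "body": {"targets": [{"dx":0,"dy":0,"dz":0,"rx":0,"ry":0,"rz":0},{"dx":0,"dy":0,"dz":0,"rx":0,"ry":0,"rz":0},{"dx":0,"dy":0,"dz":0,"rx":0,"ry":0,"rz":0},{"dx":0,"dy":0,"dz":0,"rx":0,"ry":0,"rz":0},{"dx":0,"dy":0,"dz":0,"rx":0,"ry":0,"rz":0}], "gripper": 0.2, "force": 30}}

```text
time: 4.05
position: [0.6344, 0.159, 0.0535]
tool_rot: [0.996, -0.084, -0.0, -0.001]
ft_force: [-0.8, -2.6, 3.1]
grip_width: 0.0256
```

```bash
python3 - <<'E'
from st import *
show((.6345,.1592,.055),-9.4)
E
```

```text
t 4.05 p [0.6344 0.159  0.0535] yaw -9.61 z [-0.0004  0.0022 -1.    ] F [-0.8429 -2.5989  3.0819] w 0.0256 q [0.0741 0.803  1.4814 0.003  0.8575 1.8105]
move(tool) [ 0.0001 -0.0002 -0.0015] rz -0.2053723274638788
```

>>> {"method": "step_arm", "body": {"targets": [{"dx":-0.0026,"dy":0,"dz":-0.0084,"rx":0,"ry":0,"rz":0},{"dx":-0.006,"dy":0,"dz":-0.0164,"rx":0,"ry":0,"rz":0},{"dx":-0.0103,"dy":0,"dz":-0.0241,"rx":0,"ry":0,"rz":0},{"dx":-0.0153,"dy":0,"dz":-0.0314,"rx":0,"ry":0,"rz":0},{"dx":-0.021,"dy":0,"dz":-0.0381,"rx":0,"ry":0,"rz":0}]}}

```text
time: 4.68
position: [0.6132, 0.1625, 0.0925]
tool_rot: [0.996, -0.084, -0.0, -0.001]
ft_force: [0.0, -1.2, -2.3]
grip_width: 0.0254
```

```bash
python3 - <<'E'
from st import *
from rig import viewer
import cv2
show()
c=viewer.camera("side");cv2.imwrite("pics/side3.png",cv2.resize(c["img"][200:360,180:390],None,fx=3.7,fy=3.7))
E
```

```text
t 4.67 p [0.6132 0.1625 0.0925] yaw -9.59 z [-0.0003  0.0021 -1.    ] F [ 0.0088 -1.1975 -2.2679] w 0.0254 q [0.0822 0.7272 1.5212 0.0027 0.8933 1.8187]
```

View pics/side3.png

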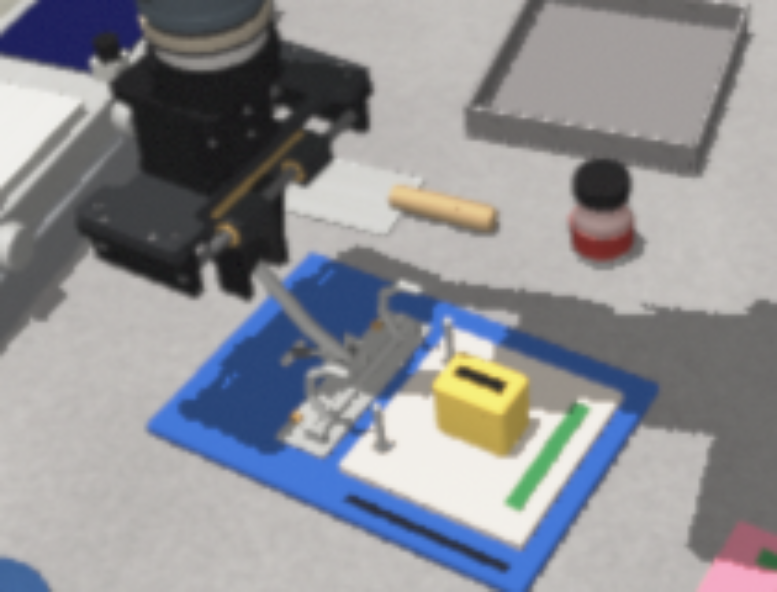

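The side crop shows the lever held by the fingers near (265,275) at about half lift, with the rings apart from the posts at (380,410) and (447,330). I continue along the arc.

>>> {"method": "step_arm", "body": {"targets": [{"dx":-0.0063,"dy":0,"dz":-0.0061,"rx":0,"ry":0,"rz":0},{"dx":-0.0131,"dy":0,"dz":-0.0115,"rx":0,"ry":0,"rz":0},{"dx":-0.0205,"dy":0,"dz":-0.0162,"rx":0,"ry":0,"rz":0},{"dx":-0.0284,"dy":0,"dz":-0.0202,"rx":0,"ry":0,"rz":0},{"dx":-0.033,"dy":0,"dz":-0.022,"rx":0,"ry":0,"rz":0}]}}

```text
time: 5.35
position: [0.5793, 0.1681, 0.1157]
tool_rot: [0.997, -0.083, -0.001, -0.001]
ft_force: [-1.7, -2.5, -0.0]
grip_width: 0.0256
```

>>> {"method": "step_arm", "body": {"targets": [{"dx":0,"dy":0,"dz":0,"rx":0,"ry":0,"rz":0},{"dx":0,"dy":0,"dz":0,"rx":0,"ry":0,"rz":0},{"dx":0,"dy":0,"dz":0,"rx":0,"ry":0,"rz":0},{"dx":0,"dy":0,"dz":-0.01,"rx":0,"ry":0,"rz":0},{"dx":0,"dy":0,"dz":-0.03,"rx":0,"ry":0,"rz":0}], "gripper": 0.6}}

```text
time: 5.98
position: [0.5789, 0.168, 0.1456]
tool_rot: [0.997, -0.083, -0.002, -0.001]
ft_force: [-0.6, 0.3, -0.8]
grip_width: 0.0523
```

```bash
python3 - <<'E'
from st import *
show()
E
```

```text
t 5.97 p [0.5789 0.168  0.1456] yaw -9.56 z [-0.003   0.0017 -1.    ] F [-0.5559  0.3346 -0.8137] w 0.0523 q [0.0964 0.6193 1.5734 0.0024 0.9517 1.8327]
```

>>> {"method": "step_arm", "body": {"targets": [{"dx":0,"dy":0,"dz":-0.04,"rx":0,"ry":0,"rz":0},{"dx":-0.02,"dy":0,"dz":-0.055,"rx":0,"ry":0,"rz":0},{"dx":-0.06,"dy":0,"dz":-0.055,"rx":0,"ry":0,"rz":0},{"dx":-0.1,"dy":0,"dz":-0.055,"rx":0,"ry":0,"rz":0},{"dx":-0.128,"dy":0,"dz":-0.055,"rx":0,"ry":0,"rz":0}], "gripper": 0.75}}

```text
time: 6.6
position: [0.4511, 0.1894, 0.2017]
tool_rot: [0.997, -0.083, -0.002, -0.001]
ft_force: [-0.4, -0.2, 0.6]
grip_width: 0.0653
```

```bash
python3 - <<'E'
from st import *
from rig import viewer
import cv2
for n in ("wrist","side","scene"):
    c=viewer.camera(n);np.savez(n+"4.npz",**c);cv2.imwrite(f"pics/{n}4.png",c["img"])
show()
E
```

```text
t 6.75 p [0.4523 0.1895 0.2017] yaw -9.51 z [-0.0022  0.0018 -1.    ] F [0.4004 0.9177 0.7818] w 0.0653 q [0.1671 0.407  1.8062 0.0027 0.9303 1.9022]
```

View pics/wrist4.png

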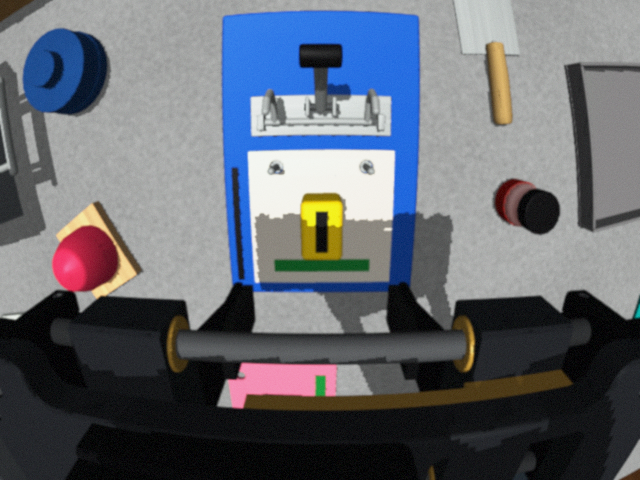

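View pics/side4.png

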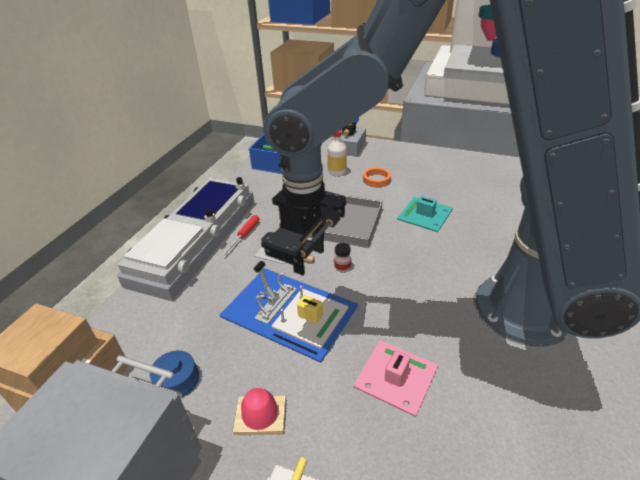

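The wrist view shows the lever standing up with the barrel at (320,55), and the rings open and clear of the posts at (277,167) and (366,167). The block is centred at about (321,230). I check the block against the slot and edges.

```bash
python3 - <<'E'
from h import *
from st import *
c=load("wrist4");a=c["img"][180:280,260:385];cv2.imwrite("pics/w4crop.png",cv2.resize(a,None,fx=6,fy=6,interpolation=cv2.INTER_CUBIC))
g=c["img"].astype(int)
m=np.zeros(g.shape[:2],np.uint8);m[200:256,308:336]=(g[200:256,308:336].max(2)<45)
n,l,s,ce=cv2.connectedComponentsWithStats(m);k=1+np.argmax(s[1:,4]);print("slot",s[k],ce[k],fonz(c,ce[k],.060),fonz(c,ce[k],.056))
# slot in scene/side first images
F=(302,167);S=(210,240)
for nm,p in (("scene0",(302+356/5-.4,167+214/5-.4)),("side0",(210+500/5-.4,240+312/5-.4))):
    print(nm,tri2(fray(c,ce[k]),ray(load(nm),p)))
show()
E
```

```text
slot [317 213  10  39 371] [321.372  232.5445] [0.4515 0.1888 0.06  ] [0.4504 0.1889 0.056 ]
scene0 (array([0.4516, 0.1889, 0.0596]), np.float64(0.00043077997692765575))
side0 (array([0.4517, 0.1892, 0.0586]), np.float64(0.0012961461738587672))
t 6.75 p [0.4523 0.1895 0.2017] yaw -9.51 z [-0.0022  0.0018 -1.    ] F [0.4004 0.9177 0.7818] w 0.0653 q [0.1671 0.407  1.8062 0.0027 0.9303 1.9022]
```

View pics/w4crop.png

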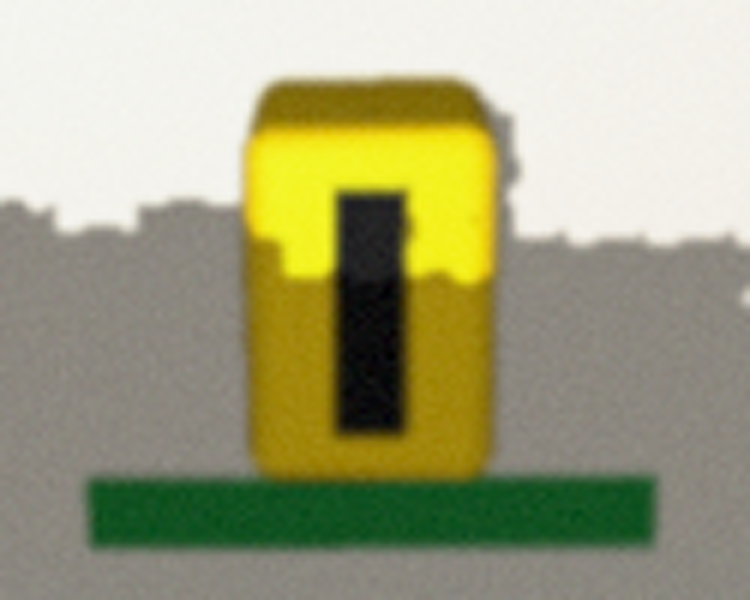

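Block top is at z 0.0595, as expected, with its centre at (0.4517, 0.189), under the TCP. I descend in two stages.

>>> {"method": "step_arm", "body": {"targets": [{"dx":0,"dy":0,"dz":0.03,"rx":0,"ry":0,"rz":0},{"dx":0,"dy":0,"dz":0.065,"rx":0,"ry":0,"rz":0},{"dx":0,"dy":0,"dz":0.1,"rx":0,"ry":0,"rz":0},{"dx":0,"dy":0,"dz":0.135,"rx":0,"ry":0,"rz":0},{"dx":0,"dy":0,"dz":0.155,"rx":0,"ry":0,"rz":0}]}}

```text
time: 7.38
position: [0.4541, 0.1895, 0.045]
tool_rot: [0.997, -0.083, -0.001, -0.001]
ft_force: [0.6, 0.3, -0.7]
grip_width: 0.0649
```

>>> {"method": "step_arm", "body": {"targets": [{"dx":0,"dy":0,"dz":0,"rx":0,"ry":0,"rz":0},{"dx":0,"dy":0,"dz":0,"rx":0,"ry":0,"rz":0},{"dx":0,"dy":0,"dz":0,"rx":0,"ry":0,"rz":0},{"dx":0,"dy":0,"dz":0,"rx":0,"ry":0,"rz":0},{"dx":0,"dy":0,"dz":0,"rx":0,"ry":0,"rz":0}], "gripper": 0.25, "force": 35}}

```text
time: 8.0
position: [0.4547, 0.1895, 0.0458]
tool_rot: [0.997, -0.083, 0.0, -0.001]
ft_force: [0.2, -1.5, 4.6]
grip_width: 0.0341
```

```bash
python3 - <<'E'
from st import *
show()
E
```

```text
t 8.0 p [0.4547 0.1895 0.0458] yaw -9.52 z [ 0.0008  0.0019 -1.    ] F [ 0.2303 -1.5401  4.6401] w 0.0341 q [0.1665 0.6925 1.9076 0.0034 0.5404 1.9006]
```

>>> {"method": "step_arm", "body": {"targets": [{"dx":0,"dy":0,"dz":-0.01,"rx":0,"ry":0,"rz":0},{"dx":0,"dy":0,"dz":-0.024,"rx":0,"ry":0,"rz":0},{"dx":0,"dy":0,"dz":-0.04,"rx":0,"ry":0,"rz":0},{"dx":0,"dy":0,"dz":-0.056,"rx":0,"ry":0,"rz":0},{"dx":0,"dy":0,"dz":-0.07,"rx":0,"ry":0,"rz":0}]}}

```text
time: 8.62
position: [0.4546, 0.1894, 0.1171]
tool_rot: [0.997, -0.083, 0.001, -0.001]
ft_force: [-0.3, -0.2, -1.2]
grip_width: 0.0338
```

>>> {"method": "step_arm", "body": {"targets": [{"dx":0,"dy":0,"dz":-0.015,"rx":0,"ry":0,"rz":0},{"dx":0,"dy":0,"dz":-0.035,"rx":0,"ry":0,"rz":0},{"dx":0,"dy":0,"dz":-0.055,"rx":0,"ry":0,"rz":0},{"dx":0,"dy":0,"dz":-0.075,"rx":0,"ry":0,"rz":0},{"dx":0,"dy":0,"dz":-0.075,"rx":0,"ry":0,"rz":0}]}}

```text
time: 9.25
position: [0.4553, 0.1895, 0.1938]
tool_rot: [0.997, -0.083, 0.003, -0.002]
ft_force: [0.3, -0.1, -2.6]
grip_width: 0.0339
```

```bash
python3 - <<'E'
from st import *
from rig import viewer
import cv2
for n in ("wrist","side"):
    c=viewer.camera(n);np.savez(n+"5.npz",**c);cv2.imwrite(f"pics/{n}5.png",c["img"])
show((.49,-.189,.19),2.86)
E
```

```text
t 9.35 p [0.454  0.1892 0.192 ] yaw -9.52 z [ 0.001   0.0021 -1.    ] F [-0.8013 -0.3261 -1.9991] w 0.0338 q [0.1662 0.423  1.8144 0.0024 0.9028 1.9016]
move(tool) [0.0981 0.3671 0.0013] rz -12.379584876128805
```

View pics/side5.png

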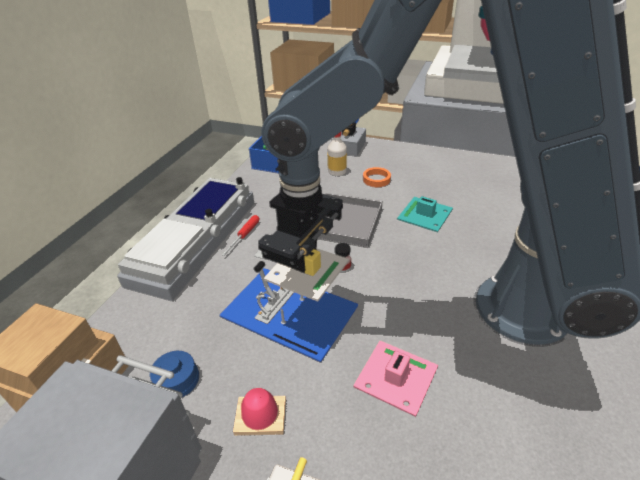

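View pics/wrist5.png

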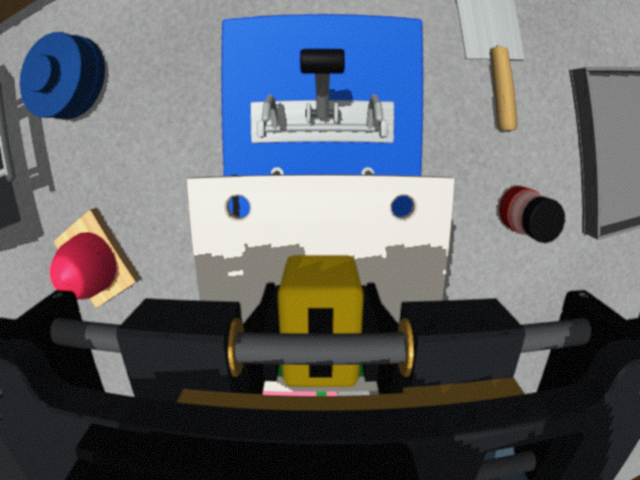

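The board is off the posts and level in the grip; its holes are at wrist (238,207) and (402,207), and the bare posts at (277,173) and (366,173). Now I carry it to the tray.

>>> {"method": "step_arm", "body": {"targets": [{"dx":0.008,"dy":0.03,"dz":0,"rx":0,"ry":0,"rz":-1},{"dx":0.02,"dy":0.075,"dz":0,"rx":0,"ry":0,"rz":-2.5},{"dx":0.034,"dy":0.125,"dz":0,"rx":0,"ry":0,"rz":-4},{"dx":0.048,"dy":0.175,"dz":0,"rx":0,"ry":0,"rz":-5.5},{"dx":0.058,"dy":0.21,"dz":0,"rx":0,"ry":0,"rz":-7}]}}

```text
time: 9.98
position: [0.476, -0.0294, 0.1906]
tool_rot: [1.0, -0.022, -0.0, -0.001]
ft_force: [0.5, 0.2, -2.3]
grip_width: 0.034
```

```bash
python3 - <<'E'
from st import *
show((.493,-.189,.18),2.86)
E
```

```text
t 9.97 p [ 0.476  -0.0294  0.1906] yaw -2.56 z [-0.0009  0.0025 -1.    ] F [ 0.5407  0.2093 -2.3336] w 0.034 q [-0.298   0.4087  1.8493  0.0027  0.8851  1.3157]
move(tool) [0.0241 0.1587 0.0102] rz -5.416587910231987
```

>>> {"method": "step_arm", "body": {"targets": [{"dx":0.006,"dy":0.04,"dz":0,"rx":0,"ry":0,"rz":-1.5},{"dx":0.013,"dy":0.085,"dz":0,"rx":0,"ry":0,"rz":-3},{"dx":0.02,"dy":0.125,"dz":0,"rx":0,"ry":0,"rz":-4.5},{"dx":0.024,"dy":0.155,"dz":0,"rx":0,"ry":0,"rz":-5.4},{"dx":0.024,"dy":0.158,"dz":0,"rx":0,"ry":0,"rz":-5.4}]}}

```text
time: 10.6
position: [0.4927, -0.1902, 0.189]
tool_rot: [1.0, 0.023, -0.001, -0.002]
ft_force: [0.5, 1.1, -2.0]
grip_width: 0.0337
```

```bash
python3 - <<'E'
from st import *
from rig import viewer
import cv2
for n in ("wrist","scene"):
    c=viewer.camera(n);np.savez(n+"6.npz",**c);cv2.imwrite(f"pics/{n}6.png",c["img"])
show((.493,-.189,.18),2.86)
E
```

```text
t 10.7 p [ 0.4919 -0.1878  0.1891] yaw 2.77 z [-0.0034  0.0046 -1.    ] F [-0.4282  0.6437 -2.0528] w 0.0335 q [-0.5782  0.4706  1.7294  0.0025  0.947   0.9428]
move(tool) [0.0011 0.0013 0.0091] rz -0.08674266485541571
```

View pics/wrist6.png

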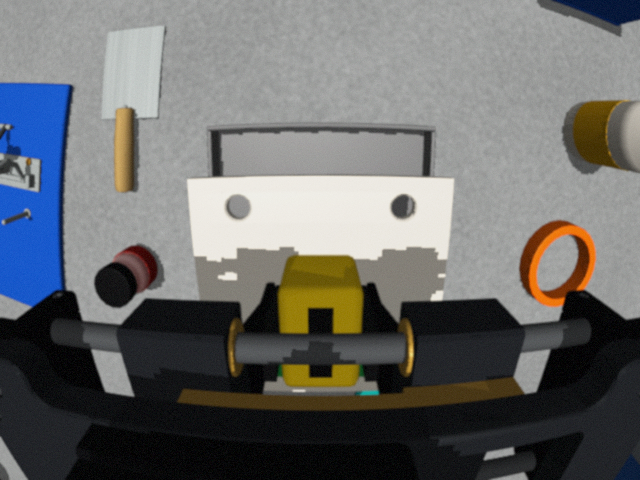

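View pics/scene6.png

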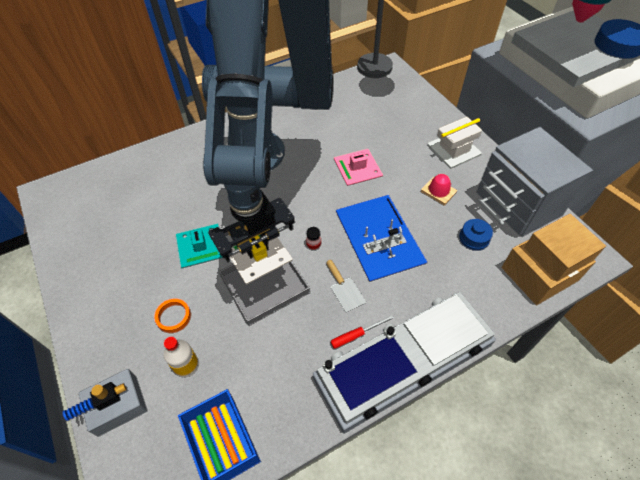

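The board is over the tray, parallel to its far wall at wrist (209..435,127). I check the centring from the far rim corners.

```bash
python3 - <<'E'
from h import *
from st import *
c=load("wrist6")
A=fonz(c,(208,126),.03);B=fonz(c,(436,126),.03);print(A,B,np.linalg.norm(A-B),np.degrees(np.arctan2(-(A-B)[0],(A-B)[1])))
ex=np.array([(A-B)[1],-(A-B)[0],0])/np.linalg.norm(A-B);print("centre",(A+B)/2-.09*ex)
E
```

```text
[ 0.5758 -0.093   0.03  ] [ 0.5847 -0.2808  0.03  ] 0.18795620437588512 2.7186603747239935
centre [ 0.4904 -0.1912  0.03  ]
```

>>> {"method": "step_arm", "body": {"targets": [{"dx":0,"dy":0.002,"dz":0.02,"rx":0,"ry":0,"rz":0},{"dx":0,"dy":0.002,"dz":0.05,"rx":0,"ry":0,"rz":0},{"dx":0,"dy":0.002,"dz":0.08,"rx":0,"ry":0,"rz":0},{"dx":0,"dy":0.002,"dz":0.11,"rx":0,"ry":0,"rz":0},{"dx":0,"dy":0.002,"dz":0.125,"rx":0,"ry":0,"rz":0}]}}

```text
time: 11.32
position: [0.4904, -0.187, 0.0625]
tool_rot: [1.0, 0.025, -0.003, -0.004]
ft_force: [-1.5, 0.1, -1.6]
grip_width: 0.0336
```

```bash
python3 - <<'E'
from st import *
show((.493,-.19,.0398),2.86)
from rig import viewer
import cv2
c=viewer.camera("side");cv2.imwrite("pics/side7.png",cv2.resize(c["img"][140:300,250:460],None,fx=3.7,fy=3.7))
E
```

```text
t 11.32 p [ 0.4904 -0.187   0.0625] yaw 2.86 z [-0.0068  0.0071 -1.    ] F [-1.5431  0.13   -1.583 ] w 0.0336 q [-0.5787  0.6826  1.8131  0.0036  0.6554  0.9393]
move(tool) [0.0026 0.0033 0.0227] rz -0.001540587953075434
```

View pics/side7.png

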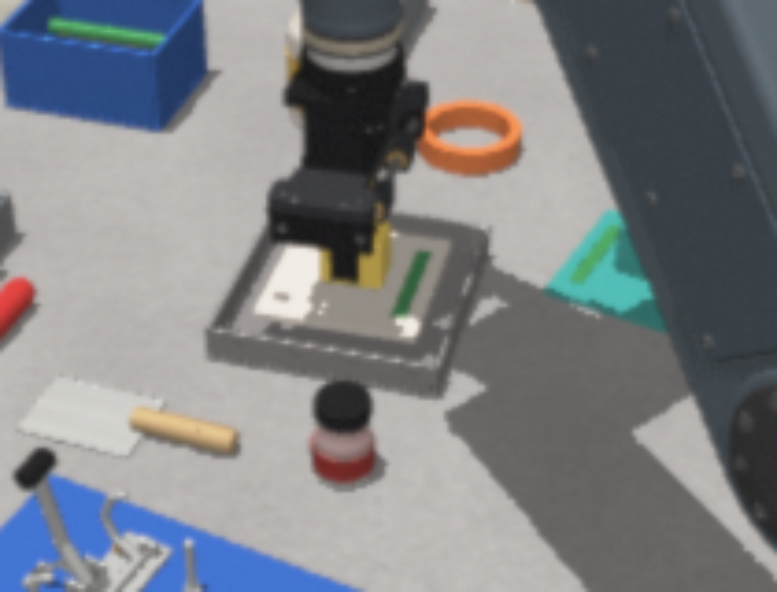

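Board is inside the tray walls with clearance on all sides. I lower it slowly and correct the small tilt.

>>> {"method": "step_arm", "body": {"targets": [{"dx":0.001,"dy":0.001,"dz":0.005,"rx":-0.2,"ry":0.2,"rz":0},{"dx":0.002,"dy":0.002,"dz":0.01,"rx":-0.4,"ry":0.4,"rz":0},{"dx":0.002,"dy":0.003,"dz":0.014,"rx":-0.4,"ry":0.4,"rz":0},{"dx":0.002,"dy":0.003,"dz":0.017,"rx":-0.4,"ry":0.4,"rz":0},{"dx":0.002,"dy":0.003,"dz":0.019,"rx":-0.4,"ry":0.4,"rz":0}]}}

```text
time: 12.0
position: [0.4922, -0.19, 0.0425]
tool_rot: [1.0, 0.025, -0.0, -0.0]
ft_force: [-0.2, 0.1, -2.9]
grip_width: 0.0338
```

>>> {"method": "step_arm", "body": {"targets": [{"dx":0,"dy":0,"dz":0.001,"rx":0,"ry":0,"rz":0},{"dx":0,"dy":0,"dz":0.002,"rx":0,"ry":0,"rz":0},{"dx":0,"dy":0,"dz":0.0025,"rx":0,"ry":0,"rz":0},{"dx":0,"dy":0,"dz":0.003,"rx":0,"ry":0,"rz":0},{"dx":0,"dy":0,"dz":0.003,"rx":0,"ry":0,"rz":0}]}}

```text
time: 12.62
position: [0.4921, -0.19, 0.0398]
tool_rot: [1.0, 0.025, -0.0, -0.0]
ft_force: [-1.0, 0.3, 2.0]
grip_width: 0.0338
```

```bash
python3 - <<'E'
from st import *
show((.493,-.19,.0398),2.86)
E
```

```text
t 12.62 p [ 0.4921 -0.19    0.0398] yaw 2.83 z [-0.0001  0.0008 -1.    ] F [-0.9505  0.3384  2.0333] w 0.0338 q [-0.5808  0.7249  1.8193  0.0011  0.5978  0.9397]
move(tool) [0.0009 0.     0.    ] rz -0.03429901113003808
```

The force changed sign from -2.9 to +2 N at the expected height, so the board is on the floor. I release.

>>> {"method": "step_arm", "body": {"targets": [{"dx":0,"dy":0,"dz":0,"rx":0,"ry":0,"rz":0},{"dx":0,"dy":0,"dz":0,"rx":0,"ry":0,"rz":0},{"dx":0,"dy":0,"dz":0,"rx":0,"ry":0,"rz":0},{"dx":0,"dy":0,"dz":0,"rx":0,"ry":0,"rz":0},{"dx":0,"dy":0,"dz":0,"rx":0,"ry":0,"rz":0}], "gripper": 0.7}}

```text
time: 13.25
position: [0.4922, -0.19, 0.0398]
tool_rot: [1.0, 0.025, -0.0, -0.0]
ft_force: [-0.0, -0.0, 0.3]
grip_width: 0.0604
```

>>> {"method": "step_arm", "body": {"targets": [{"dx":0,"dy":0,"dz":-0.02,"rx":0,"ry":0,"rz":0},{"dx":0,"dy":0,"dz":-0.05,"rx":0,"ry":0,"rz":0},{"dx":0,"dy":0,"dz":-0.09,"rx":0,"ry":0,"rz":0},{"dx":0,"dy":0,"dz":-0.13,"rx":0,"ry":0,"rz":0},{"dx":0,"dy":0,"dz":-0.16,"rx":0,"ry":0,"rz":0}]}}

```text
time: 13.88
position: [0.4923, -0.1902, 0.2016]
tool_rot: [1.0, 0.025, 0.001, 0.0]
ft_force: [0.5, -0.1, 0.2]
grip_width: 0.0608
```

```bash
python3 - <<'E'
from st import *
from rig import viewer
import cv2
show((.58,.168,.21),-9.4)
for n in ("wrist","side","scene"):
    c=viewer.camera(n);np.savez(n+"8.npz",**c);cv2.imwrite(f"pics/{n}8.png",c["img"])
E
```

```text
t 13.88 p [ 0.4923 -0.1902  0.2016] yaw 2.83 z [ 0.0012 -0.     -1.    ] F [ 0.5425 -0.114   0.1641] w 0.0608 q [-0.581   0.4517  1.7186  0.0008  0.9703  0.94  ]
move(tool) [ 0.1052 -0.3535 -0.0084] rz 12.22960536570418
```

View pics/wrist8.png

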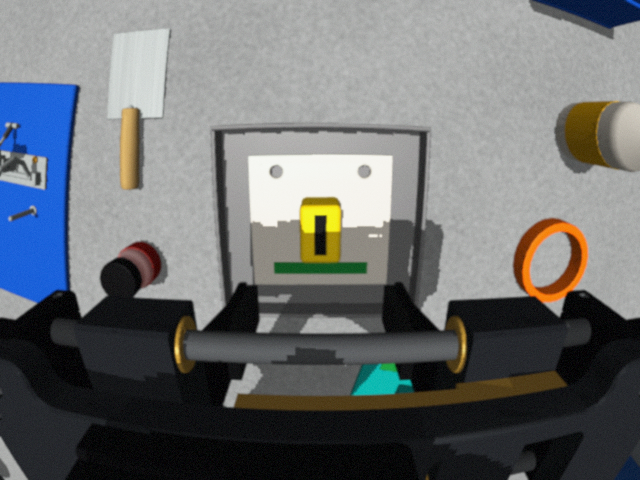

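View pics/scene8.png

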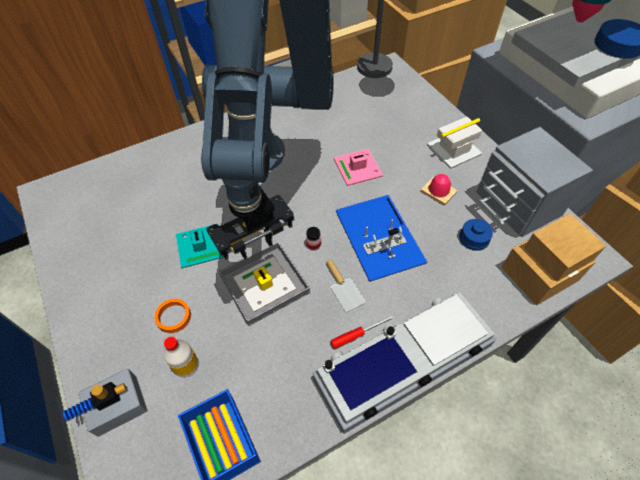

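View pics/side8.png

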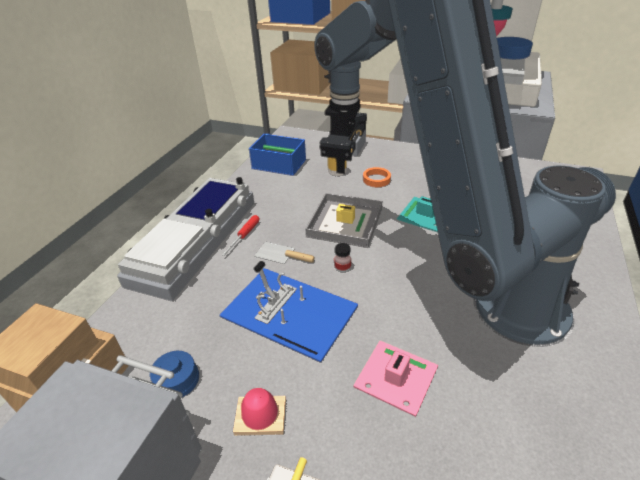

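The board lies flat and centred in the tray (wrist block at (321,232)). The lever is up, with the barrel at side (260,268). I crop both views to measure the raised barrel.

```bash
python3 - <<'E'
from h import *
for n,(x,y) in (("scene8",(350,200)),("side8",(230,250))):
    c=load(n);cv2.imwrite(f"pics/lev_{n}.png",cv2.resize(c["img"][y:y+70,x:x+80],None,fx=8,fy=8,interpolation=cv2.INTER_CUBIC))
E
```

```text
(no output)
```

View pics/lev_scene8.png

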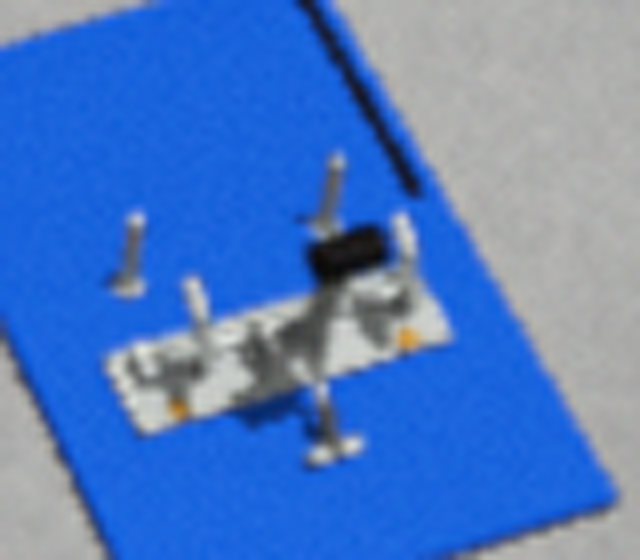

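View pics/lev_side8.png

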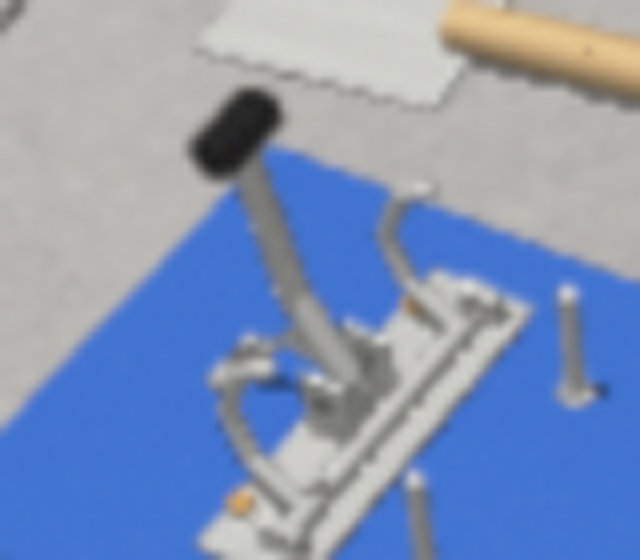

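```bash
python3 - <<'E'
from h import *
a,b=load("scene8"),load("side8")
u=np.array([350+348/8-.44,200+253/8-.44]);v=np.array([230+236/8-.44,250+133/8-.44])
X,e=tri(a,u,b,v);print(X,e)
f=np.array([.6345,.1592,.052]);ex=np.array([np.cos(np.radians(-9.4)),np.sin(np.radians(-9.4))])
piv=f[:2]-.085*ex
d=(X[:2]-piv);print("rel",d@ex,d@[-ex[1],ex[0]],X[2]-.03,"theta",np.arctan2(X[2]-.03,d@ex)-np.arctan2(22,85))
E
python3 -c "
from st import *
show((.58,.168,.21),-9.4)"
```

```text
[0.57708047 0.16966259 0.11245536] 0.0014963550072080159
rel 0.026642673217963243 0.0009440010731485727 0.08245535859530914 theta 1.0050033148530033
t 14.03 p [ 0.493  -0.1906  0.2013] yaw 2.83 z [ 0.0033 -0.0014 -1.    ] F [ 0.611  -0.2176 -0.1208] w 0.0607 q [-0.5809  0.4521  1.7188  0.0007  0.9672  0.94  ]
move(tool) [ 0.1047 -0.3539 -0.0089] rz 12.23491562029356
```

Raised barrel: (0.577, 0.170, 0.1125), lever angle about 1.0 rad. I move above it.

>>> {"method": "step_arm", "body": {"targets": [{"dx":0.01,"dy":-0.035,"dz":0,"rx":0,"ry":0,"rz":1},{"dx":0.026,"dy":-0.09,"dz":0,"rx":0,"ry":0,"rz":3},{"dx":0.043,"dy":-0.147,"dz":0,"rx":0,"ry":0,"rz":5},{"dx":0.06,"dy":-0.205,"dz":0,"rx":0,"ry":0,"rz":7},{"dx":0.076,"dy":-0.26,"dz":0,"rx":0,"ry":0,"rz":9}], "gripper": 0.6}}

```text
time: 14.65
position: [0.5552, 0.0748, 0.1993]
tool_rot: [0.999, -0.054, 0.0, 0.001]
ft_force: [0.6, -0.7, -0.4]
grip_width: 0.0522
```

```bash
python3 -c "
from st import *
show((.578,.169,.205),-9.4)"
```

```text
t 14.65 p [0.5552 0.0748 0.1993] yaw -6.23 z [-0.     -0.0013 -1.    ] F [ 0.5979 -0.6865 -0.3646] w 0.0522 q [-0.0649  0.4948  1.6403 -0.0015  1.0064  1.6154]
move(tool) [ 0.0124 -0.0961 -0.0058] rz 3.173646363634486
```

>>> {"method": "step_arm", "body": {"targets": [{"dx":0.005,"dy":-0.035,"dz":0,"rx":0,"ry":0,"rz":1},{"dx":0.01,"dy":-0.075,"dz":0,"rx":0,"ry":0,"rz":2.5},{"dx":0.0125,"dy":-0.096,"dz":0,"rx":0,"ry":0,"rz":3.2},{"dx":0.0125,"dy":-0.096,"dz":0,"rx":0,"ry":0,"rz":3.2},{"dx":0.0125,"dy":-0.096,"dz":0,"rx":0,"ry":0,"rz":3.2}]}}

```text
time: 15.28
position: [0.5771, 0.168, 0.1979]
tool_rot: [0.997, -0.082, -0.001, 0.001]
ft_force: [1.0, -0.4, 0.2]
grip_width: 0.0523
```

```bash
python3 -c "
from st import *
from rig import viewer
import cv2
c=viewer.camera('wrist');np.savez('wrist9.npz',**c);cv2.imwrite('pics/wrist9.png',c['img'])
show((.578,.169,.1135),-9.4)"
```

```text
t 15.32 p [0.5773 0.1677 0.1983] yaw -9.48 z [-0.0022 -0.0019 -1.    ] F [-0.0539 -0.963   0.8106] w 0.052 q [ 0.0979  0.5477  1.5355 -0.0019  1.0608  1.835 ]
move(tool) [ 0.0006 -0.0015  0.0848] rz -0.07763917339637594
```

View pics/wrist9.png

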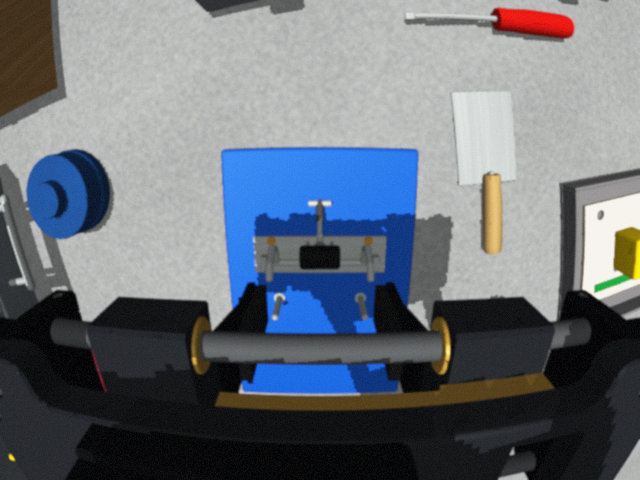

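The barrel at (320,257) is centred between the fingers. I descend and pinch it.

>>> {"method": "step_arm", "body": {"targets": [{"dx":0,"dy":-0.001,"dz":0.025,"rx":0,"ry":0,"rz":0},{"dx":0,"dy":-0.001,"dz":0.05,"rx":0,"ry":0,"rz":0},{"dx":0,"dy":-0.001,"dz":0.073,"rx":0,"ry":0,"rz":0},{"dx":0,"dy":-0.001,"dz":0.085,"rx":0,"ry":0,"rz":0},{"dx":0,"dy":-0.001,"dz":0.085,"rx":0,"ry":0,"rz":0}]}}

```text
time: 15.95
position: [0.5768, 0.1678, 0.1126]
tool_rot: [0.997, -0.083, -0.002, 0.001]
ft_force: [-0.2, 0.4, -0.1]
grip_width: 0.0521
```

>>> {"method": "step_arm", "body": {"targets": [{"dx":0,"dy":0,"dz":0,"rx":0,"ry":0,"rz":0},{"dx":0,"dy":0,"dz":0,"rx":0,"ry":0,"rz":0},{"dx":0,"dy":0,"dz":0,"rx":0,"ry":0,"rz":0},{"dx":0,"dy":0,"dz":0,"rx":0,"ry":0,"rz":0},{"dx":0,"dy":0,"dz":0,"rx":0,"ry":0,"rz":0}], "gripper": 0.2, "force": 30}}

```text
time: 16.58
position: [0.5772, 0.1683, 0.1132]
tool_rot: [0.997, -0.083, -0.001, 0.001]
ft_force: [-0.0, 2.8, 2.3]
grip_width: 0.0253
```

```bash
python3 -c "
from st import *
show((.6345,.1592,.052),-9.4)"
```

```text
t 16.57 p [0.5772 0.1683 0.1132] yaw -9.53 z [-0.0028 -0.0014 -1.    ] F [-0.0102  2.8488  2.3152] w 0.0253 q [ 0.0986  0.6645  1.597  -0.0015  0.883   1.8367]
move(tool) [ 0.0581 -0.0006  0.061 ] rz -0.1317387828114498
```

>>> {"method": "step_arm", "body": {"targets": [{"dx":0.0082,"dy":0,"dz":0.0031,"rx":0,"ry":0,"rz":0},{"dx":0.0161,"dy":0,"dz":0.0071,"rx":0,"ry":0,"rz":0},{"dx":0.0235,"dy":0,"dz":0.0118,"rx":0,"ry":0,"rz":0},{"dx":0.0303,"dy":0,"dz":0.0172,"rx":0,"ry":0,"rz":0},{"dx":0.0366,"dy":0,"dz":0.0233,"rx":0,"ry":0,"rz":0}]}}

```text
time: 17.2
position: [0.613, 0.1624, 0.0904]
tool_rot: [0.997, -0.083, -0.002, 0.001]
ft_force: [-0.8, 1.5, 5.4]
grip_width: 0.0259
```

```bash
python3 -c "
from st import *
show((.6345,.1592,.052),-9.4)"
```

```text
t 17.2 p [0.613  0.1624 0.0904] yaw -9.53 z [-0.0039 -0.0012 -1.    ] F [-0.8305  1.5444  5.4389] w 0.0259 q [ 0.0835  0.7313  1.5195 -0.0011  0.8948  1.8212]
move(tool) [ 0.0219 -0.0005  0.0383] rz -0.12708295442409145
```

>>> {"method": "step_arm", "body": {"targets": [{"dx":0.006,"dy":0,"dz":0.0067,"rx":0,"ry":0,"rz":0},{"dx":0.011,"dy":0,"dz":0.014,"rx":0,"ry":0,"rz":0},{"dx":0.0155,"dy":0,"dz":0.0217,"rx":0,"ry":0,"rz":0},{"dx":0.019,"dy":0,"dz":0.0297,"rx":0,"ry":0,"rz":0},{"dx":0.0217,"dy":0,"dz":0.0381,"rx":0,"ry":0,"rz":0}]}}

```text
time: 17.82
position: [0.635, 0.1587, 0.0514]
tool_rot: [0.997, -0.083, -0.001, 0.001]
ft_force: [1.9, 1.9, 0.3]
grip_width: 0.0255
```

>>> {"method": "step_arm", "body": {"targets": [{"dx":0,"dy":0,"dz":0,"rx":0,"ry":0,"rz":0},{"dx":0,"dy":0,"dz":0.0005,"rx":0,"ry":0,"rz":0},{"dx":0,"dy":0,"dz":0.0005,"rx":0,"ry":0,"rz":0},{"dx":0,"dy":0,"dz":0.0005,"rx":0,"ry":0,"rz":0},{"dx":0,"dy":0,"dz":0.0005,"rx":0,"ry":0,"rz":0}]}}

```text
time: 18.45
position: [0.6351, 0.1588, 0.0511]
tool_rot: [0.997, -0.083, -0.001, 0.001]
ft_force: [2.7, 0.5, -1.5]
grip_width: 0.0254
```

>>> {"method": "step_arm", "body": {"targets": [{"dx":0,"dy":0,"dz":0,"rx":0,"ry":0,"rz":0},{"dx":0,"dy":0,"dz":0,"rx":0,"ry":0,"rz":0},{"dx":0,"dy":0,"dz":0,"rx":0,"ry":0,"rz":0},{"dx":0,"dy":0,"dz":0,"rx":0,"ry":0,"rz":0},{"dx":0,"dy":0,"dz":0,"rx":0,"ry":0,"rz":0}], "gripper": 0.6}}

```text
time: 19.08
position: [0.635, 0.1587, 0.0511]
tool_rot: [0.997, -0.083, -0.001, 0.001]
ft_force: [0.6, -0.1, 0.2]
grip_width: 0.0516
```

>>> {"method": "step_arm", "body": {"targets": [{"dx":0,"dy":0,"dz":-0.02,"rx":0,"ry":0,"rz":0},{"dx":0,"dy":0,"dz":-0.05,"rx":0,"ry":0,"rz":0},{"dx":0,"dy":0,"dz":-0.09,"rx":0,"ry":0,"rz":0},{"dx":0,"dy":0,"dz":-0.13,"rx":0,"ry":0,"rz":0},{"dx":0,"dy":0,"dz":-0.16,"rx":0,"ry":0,"rz":0}]}}

```text
time: 19.7
position: [0.6361, 0.159, 0.2148]
tool_rot: [0.997, -0.083, 0.001, 0.0]
ft_force: [1.1, -0.2, 0.3]
grip_width: 0.0516
```

```bash
python3 -c "
from st import *
from rig import viewer
import cv2
for n in ('wrist','side','scene'):
    c=viewer.camera(n);np.savez(n+'10.npz',**c);cv2.imwrite(f'pics/{n}10.png',c['img'])
show()
c=np.load('side10.npz')['img'];cv2.imwrite('pics/side10c.png',cv2.resize(c[180:360,200:400],None,fx=3.3,fy=3.3,interpolation=cv2.INTER_CUBIC))
"
```

```text
t 19.85 p [0.6367 0.1591 0.2144] yaw -9.52 z [ 0.0036 -0.0007 -1.    ] F [ 0.4241  0.8427 -0.7592] w 0.0522 q [ 0.0753  0.5978  1.3784 -0.0011  1.1618  1.8127]
```

View pics/side10c.png

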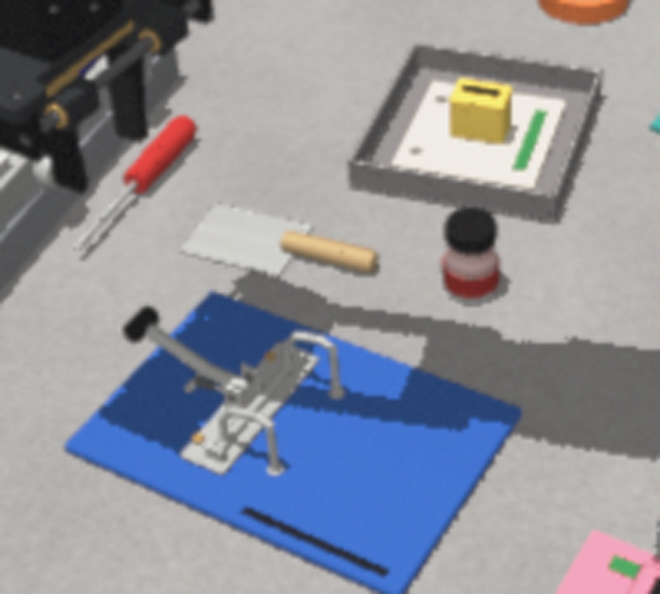

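View pics/wrist10.png

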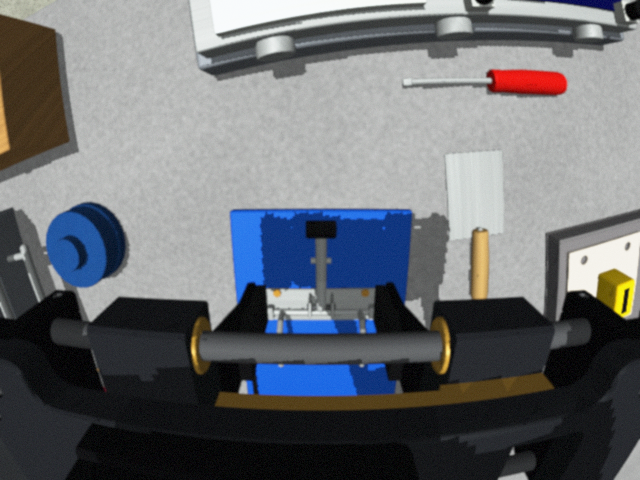

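View pics/scene10.png

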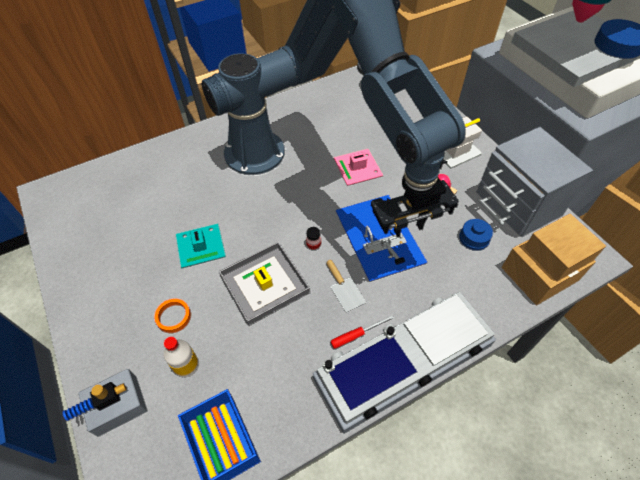

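The rings rest on the post tops (side crop (275,468) and (337,393)) and the barrel is back down at (140,323). As a last numeric check I compare with the start images and measure the block in the tray.

```bash
python3 - <<'E'
from h import *
# barrel mask centroid, side view before/after
for n in ("side0","side10"):
    g=load(n)["img"].max(2);m=np.zeros_like(g);m[268:290,234:252]=g[268:290,234:252]<60
    _,l,s,ce=cv2.connectedComponentsWithStats(m);k=1+np.argmax(s[1:,4]);print(n,"barrel",ce[k],s[k,4])
A=load("side0")["img"][270:330,240:300].astype(int);
c=load("wrist10");g=c["img"].max(2);m=np.zeros_like(g);m[218:240,300:342]=g[218:240,300:342]<45
_,l,s,ce=cv2.connectedComponentsWithStats(m);k=1+np.argmax(s[1:,4]);print("wrist barrel",ce[k],fonz(c,ce[k],.052))
# block centre: yellow top slot, two views
P=[]
for n,b in (("scene10",(250,262,280,290)),("side10",(332,200,360,226))):
    c=load(n);i=c["img"];x0,y0,x1,y1=b;h=cv2.cvtColor(i,cv2.COLOR_BGR2HSV);m=np.zeros(i.shape[:2],np.uint8)
    m[y0:y1,x0:x1]=(i[y0:y1,x0:x1].max(2)<70);_,l,s,ce=cv2.connectedComponentsWithStats(m);k=1+np.argmax(s[1:,4]);print(n,s[k],ce[k]);P.append((c,ce[k]))
print(tri(*P[0],*P[1]))
c=load("wrist8");g=c["img"].max(2);m=np.zeros_like(g);m[208:260,310:332]=g[208:260,310:332]<45
_,l,s,ce=cv2.connectedComponentsWithStats(m);k=1+np.argmax(s[1:,4]);print("wrist8 slot",fonz(c,ce[k],.054),tri2(fray(c,ce[k]),ray(*P[0])))
E
```

```text
side0 barrel [242.16666667 277.79166667] 48
side10 barrel [242.23404255 277.70212766] 47
wrist barrel [320.86875 229.10625] [0.63439011 0.15874576 0.052     ]
scene10 [259 270   6   9  19] [261.84210526 273.94736842]Traceback (most recent call last):
  File "<stdin>", line 13, in <module>
    return _wrapfunc(a, 'argmax', axis=axis, out=out, **kwds)
    return bound(*args, **kwds)
ValueError: attempt to get argmax of an empty sequence
```

```bash
python3 - <<'E'
from h import *
c=load("wrist8");g=c["img"].max(2);m=np.zeros_like(g);m[208:260,310:332]=g[208:260,310:332]<45
_,l,s,ce=cv2.connectedComponentsWithStats(m);k=1+np.argmax(s[1:,4])
print(fonz(c,ce[k],.054),tri2(fray(c,ce[k]),ray(load("scene10"),(261.84,273.95))),tri2(fray(c,ce[k]),ray(load("side10"),(200+482/3.3,180+90/3.3))))
from rig import robot
print(robot.hand_in())
E
```

```text
[ 0.48966845 -0.18997796  0.054     ] (array([ 0.49020599, -0.19028879,  0.05655275]), np.float64(0.0007826204105110489)) (array([ 0.48846568, -0.19012354,  0.05049955]), np.float64(0.0004329154577644191))
the job is handed in; nothing more can be done
None
```

I opened the rings with the lever, moved the white board by its yellow block into the tray, and closed the rings again. The job was handed in after about 20 s of robot time. `hand_in()` gives no verdict, so what follows comes from my own checks.

- **Opening:** I pinched the lever barrel and lifted it along its arc. Two camera views put the raised lever at about 1.0 rad, with the rings clear of the posts.
- **Board:** The wrist force changed sign from -2.9 N to +2 N at the expected height, so the board was resting on the tray floor before I let go. Afterwards the block was within about 1–2 mm of the tray centre, and the board looked flat and upright.
- **Block height:** The two views disagreed slightly, giving the block top at 56.6 mm and 50.5 mm above the table, against 54 mm expected.
- **Closing:** I took the lever back down the same arc and released it. In the side view the barrel was back within 0.1 px of its starting place, and both rings rested on the post tops.
- **Surroundings:** The gripper ended about 0.16 m above the lever, touching nothing. I checked the listed bystanders only by eye, and they looked unmoved.
- **Failed check:** A search for the block's slot in the last side view found nothing. I picked that point by hand from the picture instead, and it gives the 50.5 mm reading.
- **Refused calls:** My first three move calls were rejected because rows were missing keys, but the arm did not move.

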